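Hold a bracket in the fit-up corner for tacking

TASK

Lift the aluminium T-bracket out of the saw's catch tray, lay it base-down on the steel fit-up jig and push it fully home into the corner, long side of its base flush along the long fence and one short side flush against the short fence. Finish while still holding it there: the program ends with the gripper pressing the bracket firmly against both fences at once, ready for tacking. Leave everything else where it is.

Things in the scene. Friction and masses are not known exactly. Their poses are not given: they have to be found in the camera images.
- bracket: Loose bare-aluminium upside-down T, 0.3 kg: base 70 (x) by 100 (y) by 10 mm thick; centred on it an upright web to grip, 12 mm thick (x), 80 long (y), from 10 to 65 mm above the underside. Origin: centre of the underside; z up, y along the web. Same after a half turn about z. Starts base-down on the tray's floor, web within 0.9 rad of world y.
- tray: The saw's catch tray, grey sheet metal, fixed to the bench: 200 (x) by 300 (y) by 25 mm high outside, open on top, walls and floor 3 mm thick. Origin: centre of its underside, on the bench. The bracket stands in its +y half, a steel tube offcut lies in its -y half.
- jig: The fit-up jig, fixed to the bench: a dark steel plate 200 (x) by 240 (y) by 8 mm thick with two fences bolted on it. Origin: centre of its underside, on the bench. The jig and the tray stand left and right of each other, either one on either side, each turned by up to about 0.5 rad.
- corner (a point): Corner of the jig, on the plate's top (8 mm above the bench), where the planes of both fences' inner faces cross; axes as the jig's: x points into the long fence, y into the short fence, z up. It lies at (60, 70, 8) mm in the jig's frame. With the bracket home, web along y, its origin lies at x = -35, y = -50, z = 0 mm here.
- long_fence: Fixed steel bar on the jig, 25 (x) by 165 (y) by 16 mm high above the plate, its inner face in the plane x = 0 of corner, from y = -180 to -15 mm there. Origin: centre of its underside.
- short_fence: Fixed steel bar on the jig, 105 (x) by 25 (y) by 16 mm high above the plate, its inner face in the plane y = 0 of corner, from x = -120 to -15 mm there. Origin: centre of its underside. Fixed things do not give; sliding along a fence or the plate, the bracket drags with friction of up to about 0.8 of the push on it, which can feel like the other fence.
- offcut: Bystander: loose piece of square steel tube, 60 (x) by 40 by 40 mm, lying in the tray's -y half. Origin: centre of its underside. Leave it there.
- hammer: Bystander: loose hammer, 280 mm long, lying roughly along world y on the far side of the bench, handle to -y, up to 30 mm high. Origin: near its middle, on the bench.
- paste_jar: Bystander: loose grey jar, 70 mm across, 75 mm high, on the far right of the bench. Origin: centre of its underside.
- square: Bystander: loose magnetic holding block, 80 by 80 by 24 mm, on the far left of the bench. Origin: centre of its underside.
Things that resemble listed ones, but are neither listed nor needed, are in the scene too. Of the things like the bracket, leave any that is blue or green; of the rest the smaller one is meant.

How it is judged:
By the outcome, as a careful person would: the job done as asked, in the order asked, and still so for the second after the job is handed in, while the arm keeps its last pose, push and grip.
It also fails if it takes over 64 s, if anything falls off the work surface, if the arm or the gripper's body presses on something with over 40 N, if the wrist force passes 120 N, or if a joint passes its speed limit or range.

ROBOT

A 6-joint arm with a two-finger parallel gripper is mounted at the origin on the work surface. World frame = base frame: x ahead of the robot, y to its left, z up, the work surface at z = 0. Lengths are in m, angles in rad, forces in N, time in s.
With the tool pointing down it reaches from about 0.275 to 0.725 m from the base axis. Payload 5.6 kg.
Tool frame: the origin (TCP) lies at the very end of the fingers, on their centre line; the grasp point (between the pads) lies 19 mm behind it; x points along the fingers, y is the direction in which the jaws open and shut, and the axes are right-handed (so a half turn about x gives the same grasp; the last joint's range is limited). The gripper opens to 85 mm and grips with 20 to 120 N. Pads are 22 mm wide; open, the fingers measure 114 mm over their backs; the gripper's body (76 mm by 85 mm) begins 54 mm behind the grasp point. The pads swing forward as they close: fully open they stand 13 mm farther back than shut.
Start: joints at [-0.905, 0.255, 0.108, 0, -1.424, -0.285], TCP at [0.204, -0.511, 0.231] pointing down, gripper open.
Joint ranges: [-2.95, 2.95], [-1.21, 1.97], [-1.09, 1.5], [-2.87, 1.71], [-2.94, -0.07], [-3.05, 3.05]. Speed limits (rad/s): [2.57, 2.57, 3.14, 3.14, 3.14, 3.14].

INTERFACE

Orientations are given as a unit quaternion [x, y, z, w].
In Python, from cell import robot gives the robot as it stands.
- The arm moves only by the tool send_rows, never from a script. Its argument "targets" is one flat list of numbers, 7 for each row, row after row: the shift along the tool's x, y, z in m, then the turn, a rotation vector about the tool's x, y, z in rad, then the finger opening in m, from 0 to 0.0854. In form: [dx, dy, dz, wx, wy, wz, gripper, dx, dy, dz, wx, wy, wz, gripper, ...]. A call has 1 to 8 rows; each row is the pose to reach, as a shift and turn from the pose measured when the call began, along the tool's axes at that moment; what a row does not reach only later rows make up. A row lasts 1/10 s, in which the tool goes at most 50 mm and 8.59 degrees, less where a joint would pass 70% of its speed; a pose out of reach is approached as far as the arm can. A call with a gripper value outside its range is refused whole. The fingers move at their own pace and stop on an object; the grip force is fixed at half the most. Time passes only in rows, so rows that repeat a pose let the fingers close. It gives the time, the measured TCP pose, the force and the opening at its end, in the units of the state.
- robot.get_obs(): the state, without advancing time (a new reading comes with each control period).
- robot.capture(name): name is "scene" or "top"; returns the picture (420x560x3 uint8, red, green, blue); there is no depth.
- robot.camera_model(name): a dict with "fx", "fy", "cx", "cy" (pixels), "R" (3x3) and "t" (3): a world point X has camera coordinates R X + t. Camera axes: x right, y down, z forward; pixel columns grow to the right and rows downward; lengths in m; the calibration is good to about 2 mm. A picture is of the moment at which its call begins. camera_model takes no time and is no camera call.
- robot.close_job(): hands the job in, once; it reports no verdict.
The state is a dict: "time": time; "joint_positions": joint angles; "joint_vel": joint speeds; "joint_efforts": joint torques, N m; "tcp_pos": TCP position; "eef_rot": TCP orientation; "ft_force": force on the tool from outside, world axes, zero at the start; "moment": the same for the moment, N m; "gripper_width": opening from 0.0 (shut) to 1.0 (fully open).
Only numpy, scipy, OpenCV 4.12 (cv2) and the standard library are available. Lean on these libraries where they do the work, as an engineer would, in place of code of your own. Each camera call takes 0.05 s, during which the arm holds its last target.

## Working session

There is one attempt and no reset: what is moved stays moved. The work goes in short steps, Python scripts to look and compute and a tool call to move; the robot and the scene stay as the last step left them, time stands still between calls to the robot, and variables do not carry over. Pictures are saved under pics/ and viewed, and the job is handed in when it is done.

Besides the shell and the picture viewer there is one more tool, called by a JSON object that holds its "method" and its "body", one argument or row to a line. send_rows: Moves the arm, as the interface text tells. Its arguments: {"type":"object","properties":{"targets":{"type":"array","items":{"type":"number"}}},"required":["targets"]}

```bash
mkdir -p pics; ls; python3 - <<'E'
from cell import robot
import cv2
o=robot.get_obs()
for k,v in o.items(): print(k,v)
for n in("scene","top"):
    im=robot.capture(n); cv2.imwrite(f"pics/{n}0.png",im[:,:,::-1]); print(robot.camera_model(n))
E
```

```text
pics
time 0.0
joint_positions [-9.05425468e-01  2.55774187e-01  1.06971476e-01 -4.49906897e-04
 -1.42391278e+00 -2.84631414e-01]
joint_vel [ 0.00098468 -0.00049444 -0.00191767 -0.00025071  0.00122038  0.0002342 ]
joint_efforts [ 9.56852418e-04 -3.86621761e+01  2.37934363e+01  5.36474437e+00
 -6.11475509e-03 -1.39968336e-06]
tcp_pos [ 0.20425299 -0.51011858  0.23037217]
eef_rot [-0.13310169  0.69450693  0.13445241  0.69416612]
ft_force [0.70626348 0.17695102 0.08896538]
moment [-0.01033348  0.03577868 -0.04216346]
gripper_width 0.9988945432831959
{'fx': 531.909978776008, 'fy': 531.909978776008, 'cx': 275.862537387538, 'cy': 206.10695980726487, 'R': array([[-0.03794537,  0.99927813,  0.00183733],
       [ 0.84357509,  0.03301841, -0.53599519],
       [-0.53566893, -0.01878861, -0.84421904]]), 't': array([-0.09001208, -0.41796183,  1.81167226])}
{'fx': 429.558694913973, 'fy': 429.558694913973, 'cx': 275.524553536342, 'cy': 209.02037251007724, 'R': array([[ 2.88389571e-02, -9.99579644e-01,  2.97499332e-03],
       [-9.95211195e-01, -2.89907548e-02, -9.33499554e-02],
       [ 9.33969625e-02, -2.68631303e-04, -9.95628914e-01]]), 't': array([0.06801605, 0.52098423, 1.16888149])}
```

View pics/scene0.png

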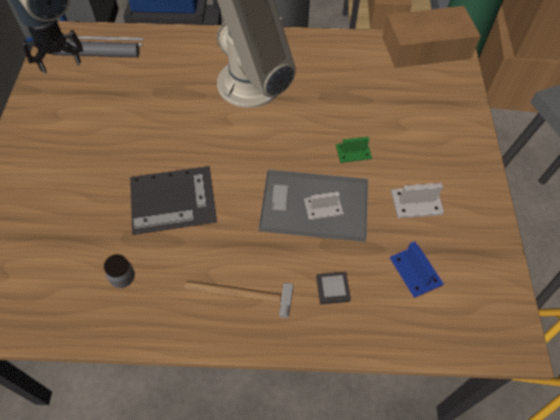

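View pics/top0.png

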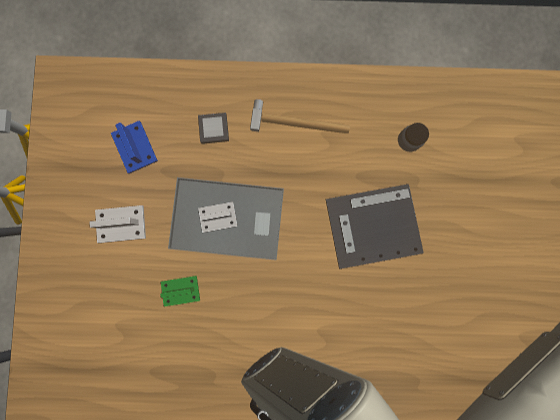

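The top view shows the bracket in the tray at about (217,217) and the offcut at (262,223). The jig is at about (375,227), with the long fence at its top (+x) and the short fence at its left (+y). I'll zoom in to pick points.

```bash
python3 - <<'E'
import cv2
t=cv2.imread('pics/top0.png')
cv2.imwrite('pics/z1.png',cv2.resize(t[170:270,160:290],None,fx=6,fy=6,interpolation=cv2.INTER_CUBIC))
cv2.imwrite('pics/z2.png',cv2.resize(t[178:275,318:430],None,fx=6,fy=6,interpolation=cv2.INTER_CUBIC))
s=cv2.imread('pics/scene0.png')
cv2.imwrite('pics/z3.png',cv2.resize(s[165:245,255:375],None,fx=6,fy=6,interpolation=cv2.INTER_CUBIC))
cv2.imwrite('pics/z4.png',cv2.resize(s[160:240,120:225],None,fx=6,fy=6,interpolation=cv2.INTER_CUBIC))
E
```

```text
(no output)
```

View pics/z1.png

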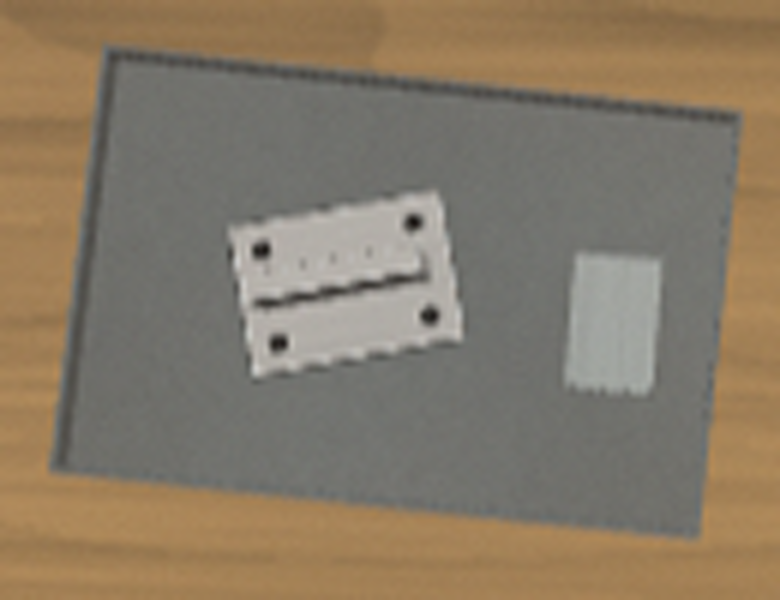

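View pics/z2.png

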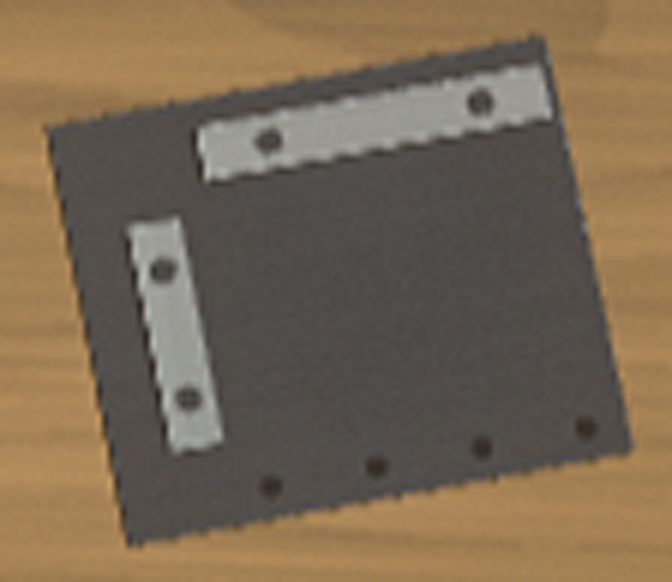

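View pics/z3.png

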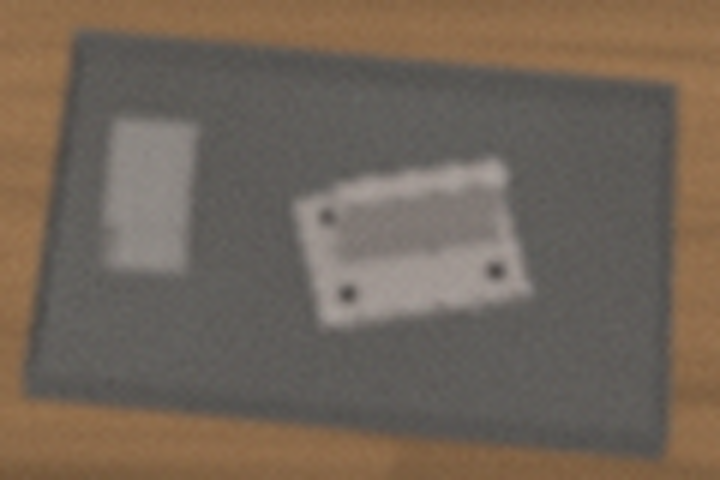

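View pics/z4.png

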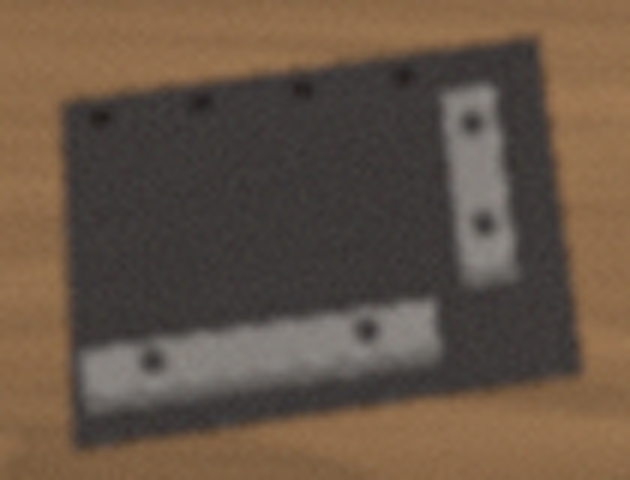

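```bash
cat > h.py <<'E'
import numpy as np
from scipy.optimize import least_squares
from scipy.spatial.transform import Rotation as Rn
from cell import robot
M={n:robot.camera_model(n) for n in("scene","top")}
def proj(n,X):
    m=M[n]; c=np.atleast_2d(X)@m['R'].T+m['t']
    return np.c_[m['fx']*c[:,0]/c[:,2]+m['cx'],m['fy']*c[:,1]/c[:,2]+m['cy']]
def fit(obs,g):
    # obs: (cam, offx,offy, zx,zy, x,y,z)
    def f(p,full=False):
        r=[]
        for n,ox,oy,zx,zy,x,y,z in obs:
            c,s=np.cos(p[2]),np.sin(p[2])
            q=proj(n,[p[0]+c*x-s*y,p[1]+s*x+c*y,z])[0]
            r+=list(q-[(zx+.5)/6-.5+ox,(zy+.5)/6-.5+oy])
        return np.array(r)
    s=least_squares(f,g,loss='soft_l1'); return s.x,f(s.x).reshape(-1,2)
def rows(): pass
E
python3 - <<'E'
from h import *
np.set_printoptions(precision=4,suppress=True)
T1=('top',160,170);T2=('top',318,178);S3=('scene',255,165);S4=('scene',120,160)
jt=[T2+(47,127,.1,.12,.008),T2+(543,37,.1,-.12,.008),T2+(632,453,-.1,-.12,.008),T2+(128,545,-.1,.12,.008)]
js=[S4+(64,102,-.1,-.12,.008),S4+(538,38,-.1,.12,.008),S4+(580,373,.1,.12,.0),S4+(75,445,.1,-.12,.0)]
b=[(.035,.05),(.035,-.05),(-.035,-.05),(-.035,.05)]
bt=[T1+(*p,*q,.013) for p,q in zip([(230,226),(438,190),(463,340),(253,377)],b)]
bs=[S3+(*p,*q,z) for p,q,z in zip([(294,202),(322,330),(532,293)],[(-.035,-.05),(.035,-.05),(.035,.05)],(.013,.003,.003))]
tt=[T1+(*p,*q,.025) for p,q in zip([(107,47),(741,113),(698,538),(50,470)],[(.1,.15),(.1,-.15),(-.1,-.15),(-.1,.15)])]
for nm,o in (('jt',jt),('js',js),('jig',jt+js),('bt',bt),('bs',bs),('br',bt+bs),('tray',tt)):
    x,r=fit(o,[.5,0,0]); print(nm,x,r.ravel())
x,_=fit(jt+js,[.5,0,0]); R=Rn.from_euler('z',x[2]).as_matrix()[:2,:2]
print('corner',x[:2]+R@[.06,.07],'home',x[:2]+R@[.025,.02])
E
```

```text
jt [ 0.4813 -0.1942  0.2088] [-0.2646 -0.2648  0.1924 -0.2912  0.2034  0.1693 -0.1326  0.3673]
js [ 0.479  -0.1952  0.2044] [-0.582  -0.9175  0.3005 -0.8142  0.588   0.5877 -0.3072  0.6796]
jig [ 0.4807 -0.1945  0.2073] [-0.122  -0.1219  0.3622 -0.0299  0.2755  0.4571 -0.0894  0.5333 -0.5738
 -0.3387  0.3411 -0.4379  0.8439  0.9873 -0.0816  1.3107]
bt [0.4934 0.2454 0.2014] [-0.2627  0.2895  0.2797  0.2146  0.1877 -0.2404 -0.203  -0.261 ]
bs [0.4895 0.245  0.2463] [-0.1709 -0.4516  0.7409  0.1975 -0.4805  0.2245]
br [0.4925 0.2454 0.2089] [-0.3354  0.7358  0.1658  0.3964  0.26   -0.0898 -0.0885  0.1569  0.2506
 -0.1696  0.2768  0.6399 -0.5924  1.7515]
tray [ 0.4899  0.2193 -0.0762] [-0.5627 -0.6087  0.5788 -0.4014  0.2339  0.5601 -0.2455  0.3847]
corner [ 0.525  -0.1137] home [ 0.5011 -0.1698]
```

```bash
cat >> h.py <<'E'
np.set_printoptions(precision=4,suppress=True)
def tgt(pos,yaw,o=None):
    """tool x down; jaw y along world yaw direction (mod pi nearest)"""
    o=o or robot.get_obs(); R=Rn.from_quat(o['eef_rot'])
    best=None
    for k in(0,np.pi):
        y=np.array([np.cos(yaw+k),np.sin(yaw+k),0]);x=np.array([0,0,-1.]);z=np.cross(x,y)
        T=Rn.from_matrix(np.c_[x,y,z]); rv=(R.inv()*T).as_rotvec()
        print('alt' if k else 'dir','shift',R.inv().apply(np.array(pos)-o['tcp_pos']).round(4),'rot',rv.round(4))
def st():
    o=robot.get_obs(); R=Rn.from_quat(o['eef_rot']).as_matrix()
    print('t',round(o['time'],2),'tcp',o['tcp_pos'],'jawyaw',np.arctan2(R[1,1],R[0,1]).round(4),'x',R[:,0],'F',o['ft_force'],'M',o['moment'],'w',round(o['gripper_width'],3),'q',o['joint_positions'])
    return o
E
python3 - <<'E'
from h import *
st(); tgt([.493,.2455,.20],.2025)
E
```

```text
t 0.1 tcp [ 0.2043 -0.5102  0.2305] jawyaw 1.9516 x [-0.0007  0.0015 -1.    ] F [-0.3782  0.7152  0.8194] M [-0.0017 -0.0112  0.0113] w 0.996 q [-0.9054  0.2557  0.1072 -0.0004 -1.4239 -0.2846]
dir shift [0.0315 0.5942 0.5489] rot [ 1.7491 -0.0015 -0.0012]
alt shift [0.0315 0.5942 0.5489] rot [-1.3925  0.0011 -0.0014]
```

{"method": "send_rows", "body": {
  "targets": [0.03,0.297,0.275,-0.7,0,0,0.085,0.03,0.297,0.275,-0.7,0,0,0.085,0.03,0.297,0.275,-0.7,0,0,0.085,0.03,0.297,0.275,-0.7,0,0,0.085,0.03,0.594,0.549,-1.39,0,0,0.085,0.03,0.594,0.549,-1.39,0,0,0.085,0.03,0.594,0.549,-1.39,0,0,0.085,0.03,0.594,0.549,-1.39,0,0,0.085]
}}

```text
time: 0.9
tcp_pos: [0.347, -0.1356, 0.2114]
eef_rot: [-0.503, 0.496, 0.504, 0.496]
ft_force: [2.0, -1.3, -0.9]
gripper_width: 0.994
```

```bash
python3 - <<'E'
from h import *
st(); tgt([.493,.2455,.20],.2025)
E
```

```text
t 0.9 tcp [ 0.347  -0.1356  0.2114] jawyaw -3.1256 x [-0.0003  0.0017 -1.    ] F [ 2.0364 -1.3316 -0.8627] M [-0.093  -0.2147  0.0508] w 0.994 q [ 0.0531 -0.0972 -0.3305 -0.0018 -1.3377 -0.0366]
dir shift [ 0.012  -0.1521  0.3787] rot [ 2.9551 -0.0002 -0.0026]
alt shift [ 0.012  -0.1521  0.3787] rot [-0.1865  0.0017 -0.0001]
```

{"method": "send_rows", "body": {
  "targets": [0.01,-0.152,0.379,-0.187,0,0,0.085,0.01,-0.152,0.379,-0.187,0,0,0.085,0.01,-0.152,0.379,-0.187,0,0,0.085,0.01,-0.152,0.379,-0.187,0,0,0.085,0.01,-0.152,0.379,-0.187,0,0,0.085,0.01,-0.152,0.379,-0.187,0,0,0.085,0.01,-0.152,0.379,-0.187,0,0,0.085,0.01,-0.152,0.379,-0.187,0,0,0.085]
}}

```text
time: 1.7
tcp_pos: [0.4893, 0.2383, 0.2018]
eef_rot: [-0.548, 0.446, 0.549, 0.447]
ft_force: [1.1, 0.0, 0.6]
gripper_width: 0.996
```

{"method": "send_rows", "body": {
  "targets": [0,0,0.02,0,0,0,0.085,0,0,0.02,0,0,0,0.085]
}}

```text
time: 1.9
tcp_pos: [0.4847, 0.2603, 0.2001]
eef_rot: [-0.548, 0.447, 0.55, 0.445]
ft_force: [0.8, -0.9, 0.3]
gripper_width: 0.995
```

```bash
python3 - <<'E'
from h import *
import cv2
st(); tgt([.493,.2455,.08],.2025); tgt([.493,.2455,.022],.2025)
for n in("scene","top"):
    im=robot.capture(n); cv2.imwrite(f"pics/{n}1.png",im[:,:,::-1])
E
```

```text
t 1.9 tcp [0.4847 0.2603 0.2001] jawyaw -2.9354 x [-0.0032 -0.     -1.    ] F [ 0.7535 -0.8687  0.2814] M [-0.0635  0.0027 -0.0106] w 0.995 q [ 0.7758  0.2684  0.0479 -0.0023 -1.3526 -0.5691]
dir shift [ 0.1201 -0.0055 -0.0162] rot [-3.1379  0.0049  0.001 ]
alt shift [ 0.1201 -0.0055 -0.0162] rot [ 0.0037  0.0006 -0.0031]
dir shift [ 0.1781 -0.0057 -0.0163] rot [-3.1379  0.0049  0.001 ]
alt shift [ 0.1781 -0.0057 -0.0163] rot [ 0.0037  0.0006 -0.0031]
```

View pics/scene1.png

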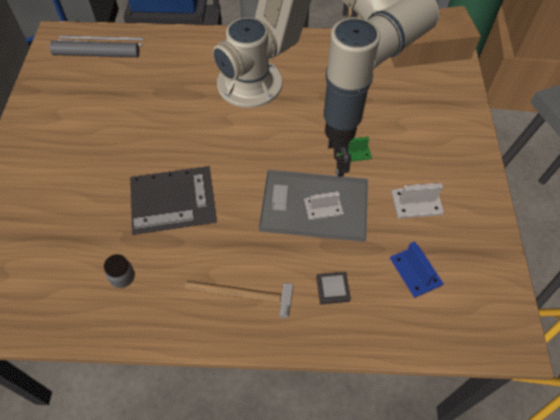

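The gripper hangs above the tray at about (340,165), and the bracket is still untouched at (323,206). Next I'll align and go down in stages.

{"method": "send_rows", "body": {
  "targets": [0.03,-0.0055,-0.0163,0.004,0,-0.003,0.085,0.06,-0.0055,-0.0163,0.004,0,-0.003,0.085,0.09,-0.0055,-0.0163,0.004,0,-0.003,0.085,0.11,-0.0055,-0.0163,0.004,0,-0.003,0.085,0.115,-0.0055,-0.0163,0.004,0,-0.003,0.085,0.115,-0.0055,-0.0163,0.004,0,-0.003,0.085]
}}

```text
time: 2.6
tcp_pos: [0.4933, 0.242, 0.0863]
eef_rot: [0.547, -0.448, -0.547, -0.448]
ft_force: [-0.3, -0.2, 0.0]
gripper_width: 1.001
```

```bash
python3 - <<'E'
from h import *
import cv2
st(); tgt([.493,.2455,.022],.2025)
im=robot.capture("scene")[150:250,260:400]; cv2.imwrite("pics/s2.png",cv2.resize(im[:,:,::-1],None,fx=5,fy=5,interpolation=2))
E
```

```text
t 2.6 tcp [0.4933 0.242  0.0863] jawyaw -2.9419 x [ 0.0006  0.0002 -1.    ] F [-0.2569 -0.1624  0.0475] M [ 0.0452 -0.0118  0.0088] w 1.001 q [ 0.7412  0.3415 -0.1537  0.0003 -1.075  -0.5417]
dir shift [ 0.0643 -0.0004  0.0035] rot [ 3.1388  0.0009 -0.0001]
alt shift [ 0.0643 -0.0004  0.0035] rot [-0.0028  0.      0.0006]
```

View pics/s2.png

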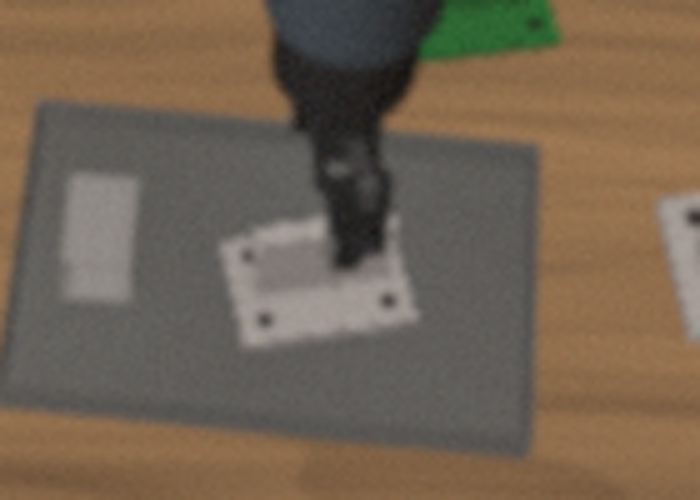

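The open fingers straddle the web, at about (345,265) in the zoomed view. I'll descend and close.

{"method": "send_rows", "body": {
  "targets": [0.015,0,0.0035,0,0,0,0.085,0.03,0,0.0035,0,0,0,0.085,0.045,0,0.0035,0,0,0,0.085,0.058,0,0.0035,0,0,0,0.085,0.062,0,0.0035,0,0,0,0.085,0.063,0,0.0035,0,0,0,0.085,0.063,0,0.0035,0,0,0,0.085]
}}

```text
time: 3.35
tcp_pos: [0.494, 0.2466, 0.0255]
eef_rot: [0.548, -0.446, -0.547, -0.449]
ft_force: [-0.1, 0.6, 0.2]
gripper_width: 0.993
```

```bash
python3 - <<'E'
from h import *
st(); tgt([.493,.2455,.022],.2025)
E
```

```text
t 3.35 tcp [0.494  0.2466 0.0255] jawyaw -2.9414 x [ 0.0039  0.0024 -1.    ] F [-0.149   0.5556  0.2403] M [ 0.0133 -0.0253 -0.0418] w 0.993 q [ 0.7469  0.4076 -0.2307  0.0011 -0.928  -0.5474]
dir shift [ 0.0035  0.0012 -0.0009] rot [ 3.1392  0.0068 -0.0025]
alt shift [ 0.0035  0.0012 -0.0009] rot [-0.0023  0.0016  0.0043]
```

{"method": "send_rows", "body": {
  "targets": [0.002,0,0,0,0.001,0.004,0.04,0.002,0,0,0,0.001,0.004,0.02,0.002,0,0,0,0.001,0.004,0.0,0.002,0,0,0,0.001,0.004,0.0,0.002,0,0,0,0.001,0.004,0.0,0.002,0,0,0,0.001,0.004,0.0,0.002,0,0,0,0.001,0.004,0,0.002,0,0,0,0.001,0.004,0]
}}

```text
time: 4.15
tcp_pos: [0.494, 0.2466, 0.0236]
eef_rot: [-0.547, 0.447, 0.548, 0.448]
ft_force: [-1.9, 0.5, 3.1]
gripper_width: 0.131
```

```bash
python3 - <<'E'
from h import *
st(); tgt([.493,.2455,.022],.2025)
E
```

```text
t 4.15 tcp [0.494  0.2466 0.0236] jawyaw -2.9414 x [ 0.0001  0.0007 -1.    ] F [-1.8608  0.4612  3.136 ] M [0.011  0.5547 0.0214] w 0.131 q [ 0.7462  0.4123 -0.2283 -0.0005 -0.9297 -0.5457]
dir shift [ 0.0016  0.0012 -0.0009] rot [ 3.1393  0.0004 -0.001 ]
alt shift [ 0.0016  0.0012 -0.0009] rot [-0.0023  0.0007  0.0003]
```

Gripped: the opening reads about 11 mm on the 12 mm web. Lifting.

{"method": "send_rows", "body": {
  "targets": [-0.015,0,0,0,0,0,0,-0.035,0,0,0,0,0,0,-0.06,0,0,0,0,0,0,-0.085,0,0,0,0,0,0,-0.11,0,0,0,0,0,0,-0.11,0,0,0,0,0,0,-0.11,0,0,0,0,0,0]
}}

```text
time: 4.85
tcp_pos: [0.4932, 0.2464, 0.1323]
eef_rot: [-0.547, 0.448, 0.548, 0.447]
ft_force: [-0.7, 0.1, -4.0]
gripper_width: 0.134
```

```bash
python3 - <<'E'
from h import *
import cv2
st(); tgt([.48,-.195,.13],.2075)
for n in("scene","top"):
    im=robot.capture(n); cv2.imwrite(f"pics/{n}3.png",im[:,:,::-1])
E
```

```text
t 4.85 tcp [0.4932 0.2464 0.1323] jawyaw -2.9419 x [-0.0016  0.0007 -1.    ] F [-0.6511  0.0712 -4.0206] M [-0.03    0.0363 -0.0533] w 0.134 q [ 0.746   0.3083 -0.0744 -0.0017 -1.1888 -0.5457]
dir shift [ 0.0021  0.1005 -0.43  ] rot [ 3.1338 -0.0023 -0.0016]
alt shift [ 0.0021  0.1005 -0.43  ] rot [-0.0078  0.001  -0.0015]
```

View pics/scene3.png

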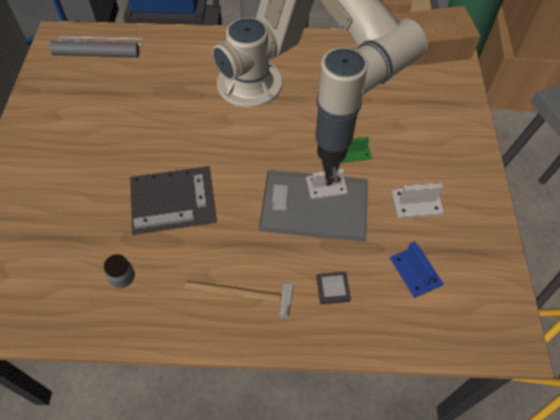

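The bracket is held level at (325,183), and the offcut has not moved. Now the transfer.

{"method": "send_rows", "body": {
  "targets": [0,0.01,-0.04,0,0,0,0,0,0.02,-0.085,0,0,0,0,0,0.03,-0.13,0,0,0,0,0,0.04,-0.175,-0.004,0,0,0,0,0.05,-0.22,-0.005,0,0,0,0,0.061,-0.265,-0.006,0,0,0,0,0.07,-0.31,-0.008,0,0,0,0,0.075,-0.34,-0.008,0,0,0]
}}

```text
time: 5.75
tcp_pos: [0.485, -0.1048, 0.1302]
eef_rot: [-0.547, 0.448, 0.55, 0.444]
ft_force: [0.6, 0.4, -4.2]
gripper_width: 0.136
```

```bash
python3 - <<'E'
from h import *
st(); tgt([.486,-.193,.13],.2075)
E
```

```text
t 5.75 tcp [ 0.485  -0.1048  0.1302] jawyaw -2.9353 x [-0.0067 -0.0015 -1.    ] F [ 0.5806  0.382  -4.2434] M [ 0.1335 -0.168   0.0091] w 0.136 q [ 0.1041  0.2104 -0.2145  0.0008 -1.1527  0.1018]
dir shift [ 0.0003  0.0171 -0.0865] rot [ 3.1404 -0.0108  0.0001]
alt shift [ 0.0003  0.0171 -0.0865] rot [-0.0012 -0.     -0.0068]
```

{"method": "send_rows", "body": {
  "targets": [0,0.008,-0.04,-0.001,0,-0.007,0,0,0.014,-0.07,-0.001,0,-0.007,0,0,0.017,-0.0865,-0.001,0,-0.007,0,0,0.017,-0.0865,-0.001,0,-0.007,0,0,0.017,-0.0865,-0.001,0,-0.007,0,0,0.017,-0.0865,-0.001,0,-0.007,0]
}}

```text
time: 6.35
tcp_pos: [0.4857, -0.1922, 0.1295]
eef_rot: [-0.549, 0.446, 0.55, 0.445]
ft_force: [-0.4, 0.8, -4.3]
gripper_width: 0.131
```

```bash
python3 - <<'E'
from h import *
import cv2
st(); tgt([.486,-.193,.045],.2075)
for n,a in(("scene",(140,250,100,250)),("top",(160,290,300,450))):
    im=robot.capture(n)[a[0]:a[1],a[2]:a[3]]; cv2.imwrite(f"pics/{n}4.png",cv2.resize(im[:,:,::-1],None,fx=4.5,fy=4.5,interpolation=2))
E
```

```text
t 6.35 tcp [ 0.4857 -0.1922  0.1295] jawyaw -2.9339 x [-0.0013  0.0005 -1.    ] F [-0.4427  0.7891 -4.2625] M [ 0.0042 -0.0975 -0.0047] w 0.131 q [-0.0771  0.2566 -0.1545 -0.0004 -1.1611  0.285 ]
dir shift [ 0.0845 -0.0003 -0.0009] rot [-3.1414  0.0019  0.0012]
alt shift [ 0.0845 -0.0003 -0.0009] rot [ 0.0002  0.0008 -0.0012]
```

View pics/scene4.png

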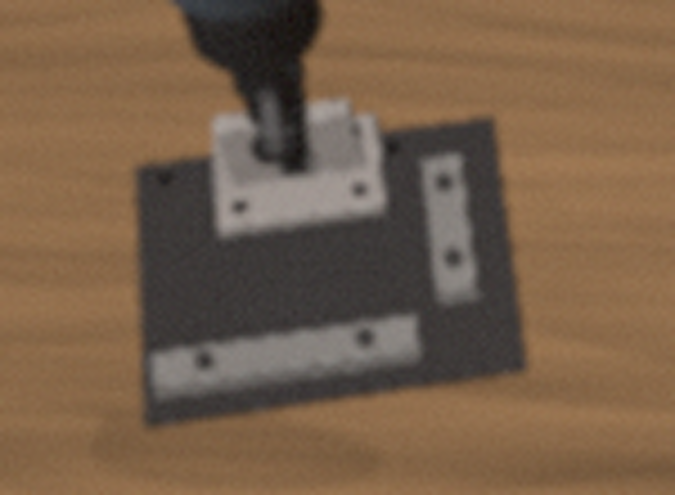

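View pics/top4.png

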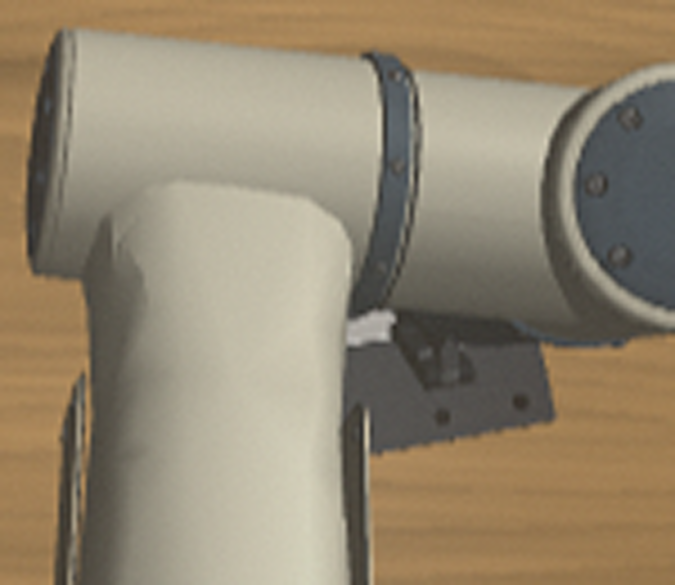

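In the scene view the bracket hangs level above the jig (base lower edge at about (220,235)–(385,212) in the crop) and parallel to both fences, short of both. The arm hides it in the top view. Lowering.

{"method": "send_rows", "body": {
  "targets": [0.02,0,0,0,0,0,0,0.045,0,0,0,0.001,-0.001,0,0.07,0,0,0,0.001,-0.001,0,0.085,0,0,0,0.001,-0.001,0,0.093,0,0,0,0.001,-0.001,0,0.097,0,0,0,0.001,-0.001,0,0.097,0,0,0,0.001,-0.001,0,0.097,0,0,0,0.001,-0.001,0]
}}

```text
time: 7.25
tcp_pos: [0.4868, -0.1922, 0.0339]
eef_rot: [0.55, -0.445, -0.548, -0.445]
ft_force: [0.0, -0.7, -3.8]
gripper_width: 0.132
```

```bash
python3 - <<'E'
from h import *
import cv2
st(); tgt([.486,-.193,.0286],.2075)
for n,a in(("scene",(140,250,100,250)),):
    im=robot.capture(n)[a[0]:a[1],a[2]:a[3]]; cv2.imwrite(f"pics/{n}5.png",cv2.resize(im[:,:,::-1],None,fx=5,fy=5,interpolation=2))
E
```

```text
t 7.25 tcp [ 0.4868 -0.1922  0.0339] jawyaw -2.9328 x [ 0.0025 -0.001  -1.    ] F [ 0.0037 -0.6897 -3.8413] M [0.0231 0.0168 0.0083] w 0.132 q [-0.0759  0.3507 -0.2953  0.001  -0.9222  0.2842]
dir shift [ 0.0053  0.0009 -0.0007] rot [-3.1403 -0.0036 -0.0023]
alt shift [ 0.0053  0.0009 -0.0007] rot [ 0.0013 -0.0015  0.0023]
```

View pics/scene5.png

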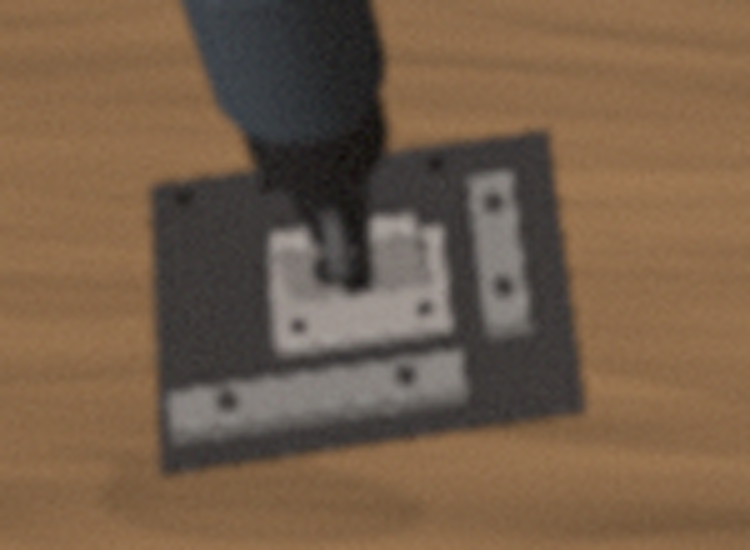

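The bracket hovers between the fences, clear and parallel to both. Now down to contact.

{"method": "send_rows", "body": {
  "targets": [0.002,0,0,0,-0.001,0.002,0,0.0035,0,0,0,-0.001,0.002,0,0.0045,0,0,0,-0.001,0.002,0,0.0055,0,0,0,-0.001,0.002,0,0.0055,0,0,0,-0.001,0.002,0]
}}

```text
time: 7.8
tcp_pos: [0.4868, -0.1923, 0.0286]
eef_rot: [0.55, -0.445, -0.549, -0.445]
ft_force: [0.3, -1.1, -3.0]
gripper_width: 0.139
```

```bash
python3 - <<'E'
from h import *
st()
E
```

```text
t 7.8 tcp [ 0.4868 -0.1923  0.0286] jawyaw -2.9328 x [ 0.0006 -0.0005 -1.    ] F [ 0.2593 -1.0646 -2.9902] M [0.0496 0.1923 0.0306] w 0.139 q [-0.0763  0.3585 -0.2996  0.0006 -0.912   0.2848]
```

{"method": "send_rows", "body": {
  "targets": [0.001,0,0,0,0,0,0,0.001,0,0,0,0,0,0,0.001,0,0,0,0,0,0]
}}

```text
time: 8.1
tcp_pos: [0.4868, -0.1923, 0.0286]
eef_rot: [0.55, -0.445, -0.549, -0.445]
ft_force: [-2.5, 1.7, 5.2]
gripper_width: 0.131
```

```bash
python3 - <<'E'
from h import *
st()
E
```

```text
t 8.1 tcp [ 0.4868 -0.1923  0.0286] jawyaw -2.9325 x [ 0.0009 -0.0008 -1.    ] F [-2.4557  1.6768  5.2126] M [ 0.837   1.1831 -0.0703] w 0.131 q [-0.0762  0.3584 -0.3001  0.0009 -0.9113  0.2847]
```

Contact with the plate at z = 28.6 mm, as predicted. In tool axes the long fence is toward -y and the short fence toward +z. I'll slide both ways with a very light down-press, stopping about 4 mm short.

{"method": "send_rows", "body": {
  "targets": [0.0002,-0.004,0.004,0,0,0,0,0.0002,-0.008,0.008,0,0,0,0,0.0002,-0.012,0.012,0,0,0,0,0.0002,-0.015,0.015,0,0,0,0,0.0002,-0.015,0.015,0,0,0,0]
}}

```text
time: 8.6
tcp_pos: [0.4993, -0.1738, 0.0286]
eef_rot: [0.55, -0.445, -0.549, -0.445]
ft_force: [1.1, 1.8, 0.9]
gripper_width: 0.132
```

```bash
cat >> h.py <<'E'
def js():
    o=st(); J=np.array([.4812,-.1943]); a=.2078
    r=Rn.from_euler('z',-a).as_matrix(); p=r[:2,:2]@(o['tcp_pos'][:2]-J)
    print('gap x,y mm',(25-p[0]*1e3).round(2),(20-p[1]*1e3).round(2),'Fjig',r@o['ft_force'],'Mjig',r@o['moment'])
E
python3 - <<'E'
from h import *
js()
import cv2
for n,a in(("scene",(140,250,100,250)),):
    im=robot.capture(n)[a[0]:a[1],a[2]:a[3]]; cv2.imwrite(f"pics/{n}6.png",cv2.resize(im[:,:,::-1],None,fx=5,fy=5,interpolation=2))
E
```

```text
t 8.6 tcp [ 0.4993 -0.1738  0.0286] jawyaw -2.9318 x [ 0.0022 -0.0006 -1.    ] F [1.077  1.7638 0.8565] M [0.5958 0.0123 0.0028] w 0.132 q [-0.0383  0.3664 -0.2871  0.0007 -0.9151  0.2477]
gap x,y mm 3.04 3.71 Fjig [1.4177 1.5037 0.8565] Mjig [ 0.5855 -0.1109  0.0028]
```

View pics/scene6.png

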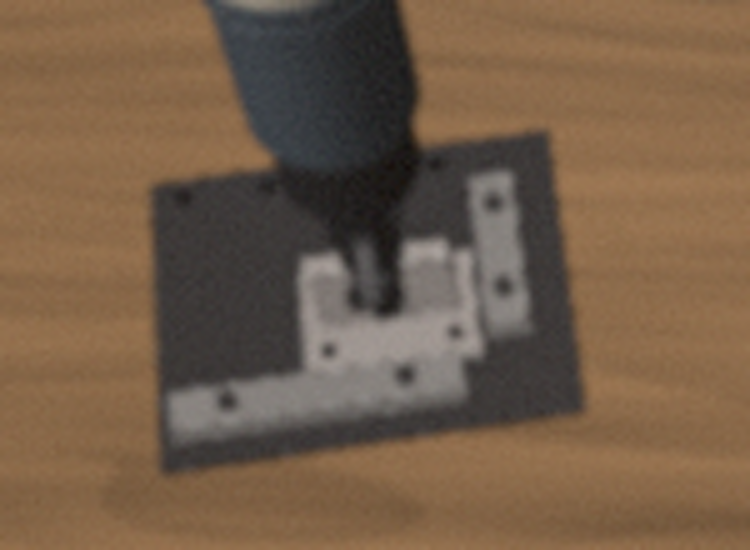

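Both gaps are now only a few millimetres. I'll creep into the long fence.

{"method": "send_rows", "body": {
  "targets": [0.0002,-0.001,0,0,0,0,0,0.0002,-0.002,0,0,0,0,0,0.0002,-0.0025,0,0,0,0,0,0.0002,-0.003,0,0,0,0,0,0.0002,-0.003,0,0,0,0,0]
}}

```text
time: 9.15
tcp_pos: [0.5015, -0.1735, 0.0286]
eef_rot: [0.55, -0.445, -0.549, -0.445]
ft_force: [-4.5, 0.2, 4.3]
gripper_width: 0.133
```

```bash
python3 - <<'E'
from h import *
js()
E
```

```text
t 9.15 tcp [ 0.5015 -0.1735  0.0286] jawyaw -2.9322 x [ 0.001  -0.0006 -1.    ] F [-4.5384  0.2311  4.2752] M [0.0127 1.4934 0.0225] w 0.133 q [-0.0375  0.3703 -0.2811  0.0007 -0.9184  0.2465]
gap x,y mm 0.89 3.85 Fjig [-4.393   1.1624  4.2752] Mjig [0.3205 1.4587 0.0225]
```

{"method": "send_rows", "body": {
  "targets": [0.0,-0.0005,0,0,0,0,0,0.0,-0.001,0,0,0,0,0,0.0,-0.0015,0,0,0,0,0,0.0,-0.0015,0,0,0,0,0]
}}

```text
time: 9.55
tcp_pos: [0.5021, -0.1735, 0.0286]
eef_rot: [-0.549, 0.445, 0.549, 0.445]
ft_force: [-5.6, -0.9, 5.9]
gripper_width: 0.136
```

```bash
python3 - <<'E'
from h import *
js()
E
```

```text
t 9.55 tcp [ 0.5021 -0.1735  0.0286] jawyaw -2.9324 x [-0.0007 -0.0008 -1.    ] F [-5.6069 -0.9433  5.9361] M [-0.1344  1.986   0.0817] w 0.136 q [-0.0371  0.3722 -0.2782  0.001  -0.921   0.2457]
gap x,y mm 0.26 3.93 Fjig [-5.6809  0.2337  5.9361] Mjig [0.2782 1.971  0.0817]
```

{"method": "send_rows", "body": {
  "targets": [-0.0005,-0.001,0,0,0,0,0,-0.0005,-0.002,0,0,0,0,0,-0.0005,-0.002,0,0,0,0,0]
}}

```text
time: 9.85
tcp_pos: [0.5022, -0.1734, 0.0287]
eef_rot: [-0.548, 0.446, 0.55, 0.444]
ft_force: [-9.8, -1.2, 5.2]
gripper_width: 0.137
```

```bash
python3 - <<'E'
from h import *
js()
E
```

```text
t 9.85 tcp [ 0.5022 -0.1734  0.0287] jawyaw -2.9326 x [-0.0047 -0.0011 -1.    ] F [-9.8147 -1.1699  5.1724] M [-0.5367  2.6613  0.0927] w 0.137 q [-0.0367  0.3743 -0.2746  0.0016 -0.9265  0.2448]
gap x,y mm 0.19 3.9 Fjig [-9.8449  0.8801  5.1724] Mjig [0.0239 2.7148 0.0927]
```

The long fence is found: the force builds with no further motion. Next, slide to the short fence under a light x press, with the tool tilt corrected.

```bash
python3 - <<'E'
from h import *
tgt(robot.get_obs()['tcp_pos'],.2085)
E
```

```text
dir shift [0. 0. 0.] rot [-3.1411  0.0076 -0.0002]
alt shift [0. 0. 0.] rot [ 0.0005 -0.0001 -0.0048]
```

{"method": "send_rows", "body": {
  "targets": [-0.0002,-0.0007,0.001,0,0.001,-0.005,0,-0.0002,-0.0007,0.002,0,0.001,-0.005,0,-0.0002,-0.0007,0.003,0,0.001,-0.005,0,-0.0002,-0.0007,0.004,0,0.001,-0.005,0,-0.0002,-0.0007,0.004,0,0.001,-0.005,0]
}}

```text
time: 10.35
tcp_pos: [0.5014, -0.1703, 0.0287]
eef_rot: [0.55, -0.446, -0.549, -0.444]
ft_force: [-4.2, -5.1, 1.3]
gripper_width: 0.132
```

```bash
python3 - <<'E'
from h import *
js();tgt(robot.get_obs()['tcp_pos'],.2085)
E
```

```text
t 10.35 tcp [ 0.5014 -0.1703  0.0287] jawyaw -2.9325 x [-0.001  -0.0024 -1.    ] F [-4.1736 -5.1023  1.3075] M [-1.6331  1.415   0.0295] w 0.132 q [-0.0298  0.3692 -0.2834  0.003  -0.9192  0.2371]
gap x,y mm 0.24 0.67 Fjig [-5.1365 -4.1315  1.3075] Mjig [-1.3061  1.7215  0.0295]
dir shift [0. 0. 0.] rot [-3.141   0.0023 -0.0033]
alt shift [0. 0. 0.] rot [ 0.0006 -0.0021 -0.0015]
```

{"method": "send_rows", "body": {
  "targets": [0,-0.001,0.001,0,-0.002,-0.001,0,0,-0.001,0.002,0,-0.002,-0.001,0,0,-0.001,0.003,0,-0.002,-0.001,0,0,-0.001,0.003,0,-0.002,-0.001,0]
}}

```text
time: 10.75
tcp_pos: [0.5012, -0.1691, 0.0288]
eef_rot: [0.55, -0.446, -0.549, -0.444]
ft_force: [-5.1, -9.2, 1.6]
gripper_width: 0.134
```

```bash
python3 - <<'E'
from h import *
js();tgt(robot.get_obs()['tcp_pos'],.2085)
E
```

```text
t 10.75 tcp [ 0.5012 -0.1691  0.0288] jawyaw -2.932 x [-0.002  -0.0033 -1.    ] F [-5.0694 -9.2024  1.6181] M [-3.1657  1.511  -0.0306] w 0.134 q [-0.0269  0.3685 -0.2846  0.0042 -0.9196  0.2339]
gap x,y mm 0.23 -0.5 Fjig [-6.8588 -7.9585  1.6181] Mjig [-2.7858  2.1316 -0.0306]
dir shift [0. 0. 0.] rot [-3.1405  0.0041 -0.0044]
alt shift [0. 0. 0.] rot [ 0.0011 -0.0028 -0.0026]
```

{"method": "send_rows", "body": {
  "targets": [-0.0003,-0.0005,0.002,0,-0.003,-0.003,0,-0.0003,-0.0005,0.003,0,-0.003,-0.003,0,-0.0003,-0.0005,0.004,0,-0.003,-0.003,0,-0.0003,-0.0005,0.004,0,-0.003,-0.003,0]
}}

```text
time: 11.15
tcp_pos: [0.5012, -0.1688, 0.0292]
eef_rot: [0.551, -0.446, -0.549, -0.443]
ft_force: [-0.9, -17.4, -4.0]
gripper_width: 0.137
```

```bash
python3 - <<'E'
from h import *
js();tgt(robot.get_obs()['tcp_pos'],.2085)
import cv2
for n,a in(("scene",(140,250,100,250)),):
    im=robot.capture(n)[a[0]:a[1],a[2]:a[3]]; cv2.imwrite(f"pics/{n}7.png",cv2.resize(im[:,:,::-1],None,fx=5,fy=5,interpolation=2))
E
```

```text
t 11.15 tcp [ 0.5012 -0.1688  0.0292] jawyaw -2.9308 x [ 0.0002 -0.0055 -1.    ] F [ -0.8604 -17.359   -3.9532] M [-6.366   0.4135 -0.0411] w 0.137 q [-0.0246  0.3661 -0.2881  0.007  -0.9162  0.2311]
gap x,y mm 0.14 -0.82 Fjig [ -4.4232 -16.8081  -3.9532] Mjig [-6.1438  1.718  -0.0411]
dir shift [0. 0. 0.] rot [-3.1393  0.0015 -0.0086]
alt shift [0. 0. 0.] rot [ 0.0023 -0.0055 -0.001 ]
```

View pics/scene7.png

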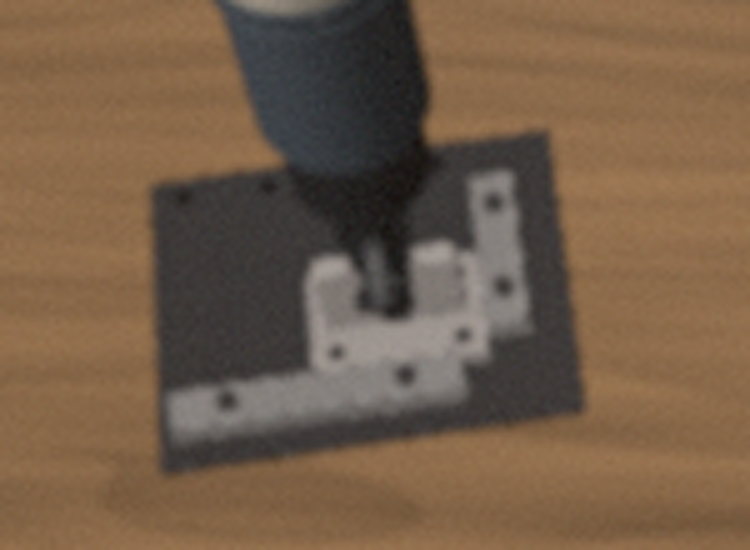

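Short fence contact shows: Fy is about -17 N with almost no motion. The tool has tilted about 5 mrad and z rose 0.5 mm, so I'll restore vertical, press down a little and load both fences firmly.

{"method": "send_rows", "body": {
  "targets": [0.0006,-0.0015,0.0025,0.001,-0.008,-0.003,0,0.001,-0.0025,0.0035,0.001,-0.011,-0.005,0,0.001,-0.003,0.004,0.001,-0.011,-0.006,0,0.001,-0.003,0.004,0.001,-0.011,-0.006,0]
}}

```text
time: 11.6
tcp_pos: [0.5013, -0.169, 0.0287]
eef_rot: [-0.55, 0.445, 0.55, 0.444]
ft_force: [-8.1, -21.5, 5.6]
gripper_width: 0.134
```

```bash
python3 - <<'E'
from h import *
js();tgt(robot.get_obs()['tcp_pos'],.2085)
E
```

```text
t 11.6 tcp [ 0.5013 -0.169   0.0287] jawyaw -2.9309 x [-0.0009 -0.0005 -1.    ] F [ -8.114  -21.4635   5.5503] M [-7.1398  2.9346 -0.0018] w 0.134 q [-0.0286  0.3686 -0.2834  0.0006 -0.9197  0.2389]
gap x,y mm 0.11 -0.6 Fjig [-12.3676 -19.3278   5.5503] Mjig [-6.3808  4.3444 -0.0018]
dir shift [0. 0. 0.] rot [-3.1394  0.0015 -0.0005]
alt shift [0. 0. 0.] rot [ 0.0022 -0.0003 -0.0009]
```

Forces are firm and the tool is vertical. To rule out friction posing as a fence, I'll push each way again with the other load eased.

{"method": "send_rows", "body": {
  "targets": [0.0,-0.0005,0.004,0.001,-0.011,-0.002,0,0.0,-0.0005,0.0045,0.001,-0.012,-0.002,0,0.0,-0.0005,0.0045,0.001,-0.012,-0.002,0,0.0,-0.0005,0.0045,0.001,-0.012,-0.002,0]
}}

```text
time: 12.0
tcp_pos: [0.5012, -0.1686, 0.0291]
eef_rot: [-0.548, 0.443, 0.551, 0.446]
ft_force: [-1.3, -18.2, -3.3]
gripper_width: 0.131
```

```bash
python3 - <<'E'
from h import *
js();tgt(robot.get_obs()['tcp_pos'],.2085)
E
```

```text
t 12.0 tcp [ 0.5012 -0.1686  0.0291] jawyaw -2.9306 x [-0.0015  0.0054 -1.    ] F [ -1.2513 -18.1926  -3.3183] M [-6.6123  0.5828  0.0866] w 0.131 q [-0.0319  0.3693 -0.2784 -0.0066 -0.9248  0.2469]
gap x,y mm 0.12 -1.05 Fjig [ -4.9777 -17.5431  -3.3183] Mjig [-6.3498  1.9344  0.0866]
dir shift [0. 0. 0.] rot [-3.1391  0.0006  0.0087]
alt shift [0. 0. 0.] rot [ 0.0025  0.0056 -0.0004]
```

{"method": "send_rows", "body": {
  "targets": [0.0008,-0.002,0.003,0.0,0.0,-0.003,0,0.0014,-0.003,0.0035,0.0,0.0,-0.006,0,0.0014,-0.0035,0.004,0.0,0.0,-0.006,0,0.0014,-0.0035,0.004,0.0,0.0,-0.006,0]
}}

```text
time: 12.4
tcp_pos: [0.5013, -0.1687, 0.0289]
eef_rot: [-0.55, 0.445, 0.55, 0.444]
ft_force: [-11.2, -19.9, 12.1]
gripper_width: 0.132
```

```bash
python3 - <<'E'
from h import *
js();tgt(robot.get_obs()['tcp_pos'],.2085)
import cv2
for n,a in(("scene",(140,250,100,250)),):
    im=robot.capture(n)[a[0]:a[1],a[2]:a[3]]; cv2.imwrite(f"pics/{n}8.png",cv2.resize(im[:,:,::-1],None,fx=5,fy=5,interpolation=2))
E
```

```text
t 12.4 tcp [ 0.5013 -0.1687  0.0289] jawyaw -2.9296 x [-0.0009 -0.0006 -1.    ] F [-11.1851 -19.8849  12.0677] M [-6.4844  4.1371 -0.0541] w 0.132 q [-0.028   0.3681 -0.2835  0.0007 -0.92    0.2396]
gap x,y mm 0.06 -0.87 Fjig [-15.0469 -17.1495  12.0677] Mjig [-5.4914  5.3859 -0.0541]
dir shift [0. 0. 0.] rot [-3.1381  0.0015 -0.0006]
alt shift [0. 0. 0.] rot [ 0.0035 -0.0004 -0.001 ]
```

View pics/scene8.png

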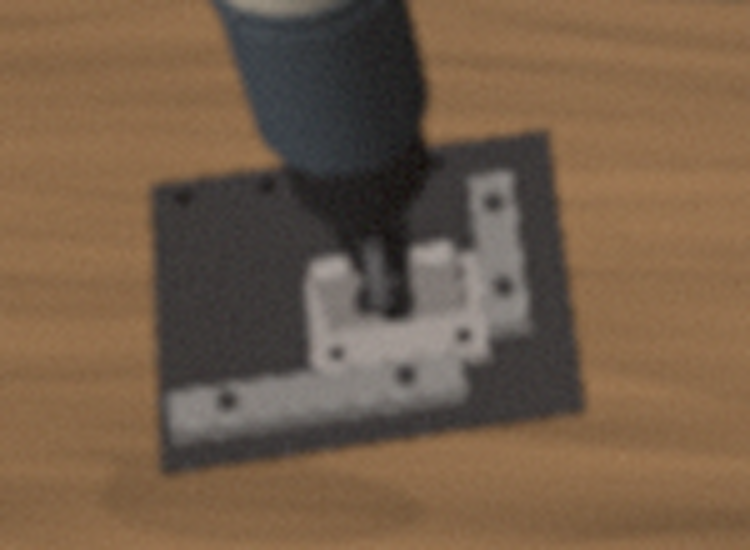

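Both fences look tight, with the long side parallel to its fence. Yaw has drifted about 3 mrad since the first long-fence contact, so I'll trim it back while pressing harder on the long fence.

{"method": "send_rows", "body": {
  "targets": [0.0003,-0.004,0.002,0.004,-0.004,-0.006,0,0.0003,-0.0045,0.002,0.006,-0.004,-0.007,0,0.0006,-0.0045,0.0035,0.006,-0.006,-0.007,0,0.0007,-0.0045,0.004,0.006,-0.006,-0.007,0,0.0007,-0.0045,0.004,0.006,-0.006,-0.007,0]
}}

```text
time: 12.95
tcp_pos: [0.5013, -0.1687, 0.0289]
eef_rot: [-0.548, 0.446, 0.55, 0.445]
ft_force: [-12.7, -20.0, 10.4]
gripper_width: 0.128
```

```bash
python3 - <<'E'
from h import *
js();tgt(robot.get_obs()['tcp_pos'],.2085)
E
```

```text
t 12.95 tcp [ 0.5013 -0.1687  0.0289] jawyaw -2.9342 x [-0.0026 -0.0004 -1.    ] F [-12.7049 -19.9816  10.3922] M [-6.7011  4.5656  0.256 ] w 0.128 q [-0.0281  0.3692 -0.2817  0.0006 -0.9225  0.2352]
gap x,y mm 0.04 -0.88 Fjig [-16.554  -16.9306  10.3922] Mjig [-5.615   5.8498  0.256 ]
dir shift [0. 0. 0.] rot [ 3.1405 -0.0042 -0.0003]
alt shift [0. 0. 0.] rot [-0.0011  0.0002 -0.0027]
```

{"method": "send_rows", "body": {
  "targets": [0.0006,-0.0045,0.0035,-0.001,-0.005,-0.009,0,0.0007,-0.005,0.0045,-0.002,-0.006,-0.01,0,0.0007,-0.005,0.0045,-0.002,-0.006,-0.01,0,0.0007,-0.005,0.0045,-0.002,-0.006,-0.01,0,0.0007,-0.005,0.0045,-0.002,-0.006,-0.01,0,0.0007,-0.005,0.0045,-0.002,-0.006,-0.01,0]
}}

```text
time: 13.55
tcp_pos: [0.5013, -0.1687, 0.0289]
eef_rot: [-0.549, 0.445, 0.55, 0.444]
ft_force: [-13.7, -22.0, 11.6]
gripper_width: 0.134
```

```bash
python3 - <<'E'
from h import *
js();tgt(robot.get_obs()['tcp_pos'],.2085)
import cv2
for n,a in(("scene",(140,250,100,250)),("scene",(0,420,0,560))):
    im=robot.capture(n)[a[0]:a[1],a[2]:a[3]]; k=5 if a[0] else 1; cv2.imwrite(f"pics/{n}9_{k}.png",cv2.resize(im[:,:,::-1],None,fx=k,fy=k,interpolation=2))
js()
# predicted home outline vs picture
J=np.array([.4812,-.1943]);R=Rn.from_euler('z',.2078).as_matrix()[:2,:2]
for c in [(60,70),(60,-30),(-10,-30),(-10,70)]:
    for z in (.008,.018): print(c,z,(proj('scene',np.r_[J+R@(np.array(c)/1e3),z])[0]-[100,140])*5)
E
```

```text
t 13.55 tcp [ 0.5013 -0.1687  0.0289] jawyaw -2.9313 x [-0.0023 -0.0002 -1.    ] F [-13.7278 -21.9829  11.6289] M [-7.4837  4.8659  0.1234] w 0.134 q [-0.0282  0.3691 -0.2818  0.0003 -0.9222  0.2384]
gap x,y mm 0.01 -0.9 Fjig [-17.9677 -18.6778  11.6289] Mjig [-6.3189  6.3052  0.1234]
dir shift [0. 0. 0.] rot [-3.1398  0.0036  0.0005]
alt shift [0. 0. 0.] rot [ 0.0018  0.0003 -0.0023]
t 13.65 tcp [ 0.5013 -0.1687  0.0289] jawyaw -2.9312 x [-0.0023 -0.0001 -1.    ] F [-13.5006 -22.3067  11.4454] M [-7.3779  4.9262  0.118 ] w 0.132 q [-0.0282  0.3691 -0.2818  0.0002 -0.9222  0.2384]
gap x,y mm 0.03 -0.91 Fjig [-17.8122 -19.0415  11.4454] Mjig [-6.2029  6.3423  0.118 ]
(60, 70) 0.008 [490.0625 360.6531]
(60, 70) 0.018 [487.9287 351.4246]
(60, -30) 0.008 [314.8311 385.6938]
(60, -30) 0.018 [311.7032 376.5491]
(-10, -30) 0.008 [308.0045 284.6358]
(-10, -30) 0.018 [304.9142 275.1577]
(-10, 70) 0.008 [479.131  260.7833]
(-10, 70) 0.018 [476.9886 251.2318]
```

View pics/scene9_5.png

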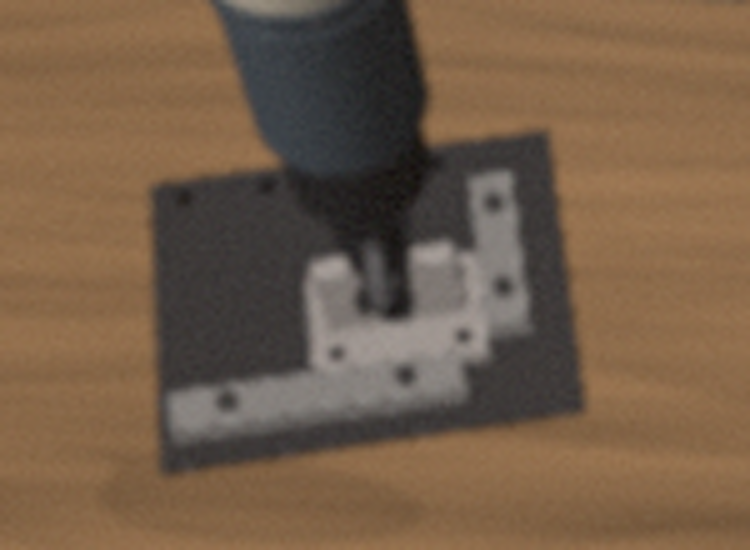

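View pics/scene9_1.png

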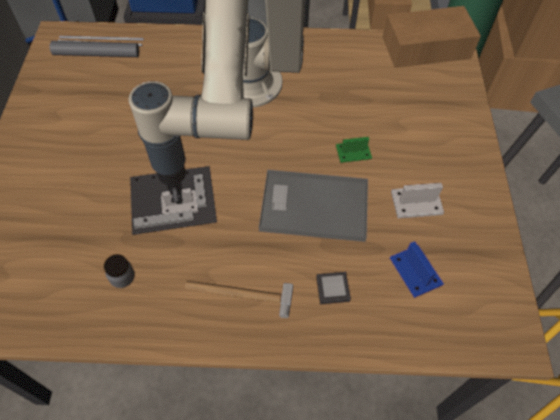

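Picture: the base is tight on both fences, with its free corner at (490,360) against a predicted home corner of (490,361). The other parts are where they were. As a last check, I'll push only in x with y and z eased, then reload both.

{"method": "send_rows", "body": {
  "targets": [0.0,-0.005,0.0005,0,0,-0.008,0,-0.0003,-0.006,0.0005,0,0,-0.01,0,-0.0003,-0.006,0.0005,0,0,-0.01,0]
}}

```text
time: 13.95
tcp_pos: [0.5014, -0.1691, 0.0288]
eef_rot: [-0.549, 0.446, 0.551, 0.444]
ft_force: [-17.0, -8.9, 13.7]
gripper_width: 0.135
```

```bash
python3 - <<'E'
from h import *
js();tgt(robot.get_obs()['tcp_pos'],.2085)
E
```

```text
t 13.95 tcp [ 0.5014 -0.1691  0.0288] jawyaw -2.9321 x [-0.0038 -0.0002 -1.    ] F [-17.0222  -8.925   13.7415] M [-2.3373  6.0037 -0.0024] w 0.135 q [-0.0288  0.3704 -0.2803  0.0004 -0.924   0.2381]
gap x,y mm 0.04 -0.54 Fjig [-18.4973  -5.2212  13.7415] Mjig [-1.0484  6.3567 -0.0024]
dir shift [0. 0. 0.] rot [-3.1406  0.006   0.0009]
alt shift [0. 0. 0.] rot [ 0.001   0.0006 -0.0038]
```

{"method": "send_rows", "body": {
  "targets": [0.0,-0.005,0.003,0,-0.004,-0.012,0,0.0,-0.005,0.005,-0.001,-0.006,-0.014,0,0.0,-0.005,0.0055,-0.001,-0.007,-0.015,0,0.0,-0.005,0.0055,-0.001,-0.007,-0.015,0,0.0,-0.005,0.0055,-0.001,-0.007,-0.015,0,0.0,-0.005,0.0055,-0.001,-0.007,-0.015,0]
}}

```text
time: 14.55
tcp_pos: [0.5014, -0.1685, 0.0291]
eef_rot: [0.55, -0.444, -0.55, -0.445]
ft_force: [-11.2, -23.9, 6.6]
gripper_width: 0.134
```

```bash
python3 - <<'E'
from h import *
js();tgt(robot.get_obs()['tcp_pos'],.2085)
E
```

```text
t 14.55 tcp [ 0.5014 -0.1685  0.0291] jawyaw -2.9299 x [ 0.0011  0.0011 -1.    ] F [-11.2011 -23.9255   6.6051] M [-8.7858  4.3514 -0.0204] w 0.134 q [-0.0289  0.3672 -0.2836 -0.0014 -0.9189  0.2414]
gap x,y mm -0.07 -1.04 Fjig [-15.8961 -21.0999   6.6051] Mjig [-7.6991  6.0703 -0.0204]
dir shift [0. 0. 0.] rot [-3.1384 -0.002   0.0013]
alt shift [0. 0. 0.] rot [0.0032 0.0008 0.0013]
```

One small trim: yaw back by 2–3 mrad, keeping the same loads.

{"method": "send_rows", "body": {
  "targets": [0.0004,-0.005,0.003,0.003,-0.003,-0.006,0,0.0005,-0.005,0.0045,0.003,-0.005,-0.008,0,0.0005,-0.005,0.0045,0.003,-0.005,-0.008,0,0.0005,-0.005,0.0045,0.003,-0.005,-0.008,0,0.0005,-0.005,0.0045,0.003,-0.005,-0.008,0,0.0005,-0.005,0.0045,0.003,-0.005,-0.008,0]
}}

```text
time: 15.15
tcp_pos: [0.5013, -0.1686, 0.029]
eef_rot: [-0.549, 0.445, 0.55, 0.445]
ft_force: [-12.9, -22.6, 8.4]
gripper_width: 0.136
```

```bash
python3 - <<'E'
from h import *
js()
import cv2
cv2.imwrite("pics/f.png",cv2.resize(robot.capture("scene")[140:250,100:250,::-1],None,fx=5,fy=5,interpolation=2))
js()
E
```

```text
t 15.15 tcp [ 0.5013 -0.1686  0.029 ] jawyaw -2.9318 x [-0.0007 -0.0004 -1.    ] F [-12.8741 -22.5508   8.4406] M [-7.9197  4.6293  0.0972] w 0.136 q [-0.028   0.368  -0.2833  0.0005 -0.9202  0.2376]
gap x,y mm -0.0 -0.95 Fjig [-17.2496 -19.4097   8.4406] Mjig [-6.7942  6.1636  0.0972]
t 15.2 tcp [ 0.5014 -0.1686  0.029 ] jawyaw -2.9318 x [-0.0006 -0.0003 -1.    ] F [-12.921  -23.0859   9.7477] M [-8.016   4.667   0.0721] w 0.133 q [-0.028   0.368  -0.2833  0.0004 -0.9201  0.2375]
gap x,y mm -0.03 -0.96 Fjig [-17.4058 -19.9236   9.7477] Mjig [-6.8807  6.2204  0.0721]
```

View pics/f.png

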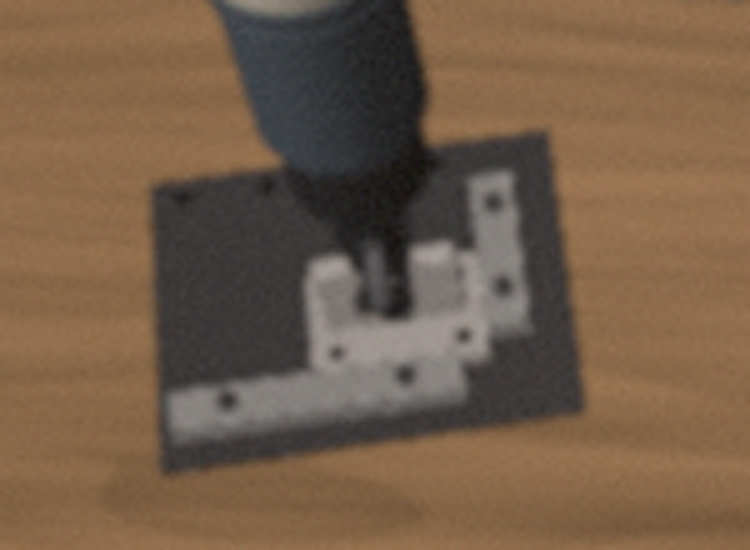

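The bracket sits tight against the short fence (right edge at about (485,300)) and the long fence (lower edge at about (315,370)–(490,358)). The loads are steady at 17 N in x, 20 N in y and about 13 N down. Handing in.

```bash
python3 -c "
from cell import robot
print(robot.close_job())"
```

```text
the job is handed in; nothing more can be done
None
```

I lifted the small bare-aluminium bracket out of the tray, set it base-down on the jig and slid it into the corner. I handed in at about 15 s with the gripper still holding it against both fences.

**Last readings:** it pressed about 17 N on the long fence, 20 N on the short fence and 13 N down on the plate, steady over the last two readings. The tool was vertical to within 1 mrad. In the last picture both sides of the base look tight against their fences. In the last full picture, a second or so before hand-in, nothing else had moved.

**Checks that were less clean:**
- **Short fence:** the gripper stopped 0.9 mm past where I had estimated home to be. That fits the roughly 1 mm offset in where I gripped the web. With the other loads eased, the bracket held against about 17 N, so it was on the fence and not just held by friction.
- **Long fence:** the last push with y eased did not move it, but friction alone could have carried most of that push. The evidence that it is home is the unchanged position and the camera match.
- **Height:** the gripper ended 0.4 mm higher than when the bracket first touched the plate. I put that down to a small slip in the grip, because the net force is still downward.
- **Yaw:** it is only known to a few mrad.

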